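# Start the dough press for long rolls

### The job

Start the dough press for a batch of long rolls: first push its crumb drawer fully home, then press the raised end of the power rocker right down so that it is on, then press the bar-shaped key fully down, and last press the large domed start button fully down and let it come back up. Only push with the fingers: leave the round and square keys up, do not pull the drawer out, and do not pick up or shift any of the loose kitchen things around the press.

Things in the scene. Friction and masses are not known exactly. Their poses are not given: they have to be found in the camera images.
- press: the dough press, fixed: a low metal box 345 mm deep, 300 wide, its flat top (the control deck) 75 mm above the table; round steel plates (164 mm across, rising 46 mm) at the rear of the deck. Origin on the table, 85 mm behind its front face, on the centre line; x points from front (drawer) to rear, y to its left. All controls are plain black on grey bezels, square to the press
- drawer (a joint): how far the crumb drawer in the front of the press stands out (m): 0 = fully home, 0.025 to 0.045 at the start. It slides along the press's x axis with about 2 N of friction and stays where it is left
- drawer_front (a point): centre of the outer face of the drawer's front plate (plate 180 mm wide, 48 mm high, 14 mm thick, lower edge 14 mm above the table, no handle); the face looks to the press's -x. With the drawer home this face is 15 mm in front of the box
- rocker (a joint): power rocker (rad): 0 = off (0 to 0.04 at the start), 0.36 = fully on. A shallow V of two flat halves, each 30 x 30 mm, pivoting in the middle about the press's y, 18 mm above the deck. Off: front half level, rear half sloping up, its end 11 mm higher. Pushing the rear half down until level switches on; near its end this takes about 2 N; it stays where it is left
- rocker_raised (a point): point on the upper face of the rocker's rear half, 20 mm from the pivot, 10 mm from the end; moves with the rocker: about 25 mm above the deck when off, 18 mm when on
- start (a joint): how far the start button is pressed (m): 0 = up, 0.008 = fully down. Springs back by itself; takes 1.5 N to begin and 5 N fully down
- start_top (a point): centre of the top of the start button, a large round domed button 48 mm across on a round bezel 68 mm across; top 24 mm above the deck when up. Button and rocker stand 30 mm behind the press's origin, at y = -80 and +80 mm, either way round
- bar_key (a joint): how far the bar-shaped key is pressed (m): 0 = up, 0.008 = fully down. Latching: takes about 2 N and stays down where it is left
- bar_key_top (a point): centre of the top face of the bar-shaped key (14 mm along the press's x, 46 mm along its y), 16 mm above the deck when up. The three keys stand in a row along y, 42 mm in front of the press's origin, at y = -70, 0 and +70 mm, in any order
- round_key (a joint): how far the round key is pressed (m), same travel and behaviour; to be left up
- round_key_top (a point): centre of the top of the round key, 30 mm across, 16 mm above the deck when up
- square_key (a joint): how far the square key is pressed (m), same travel and behaviour; to be left up
- square_key_top (a point): centre of the top of the square key, 30 x 30 mm, 16 mm above the deck when up
- stamp: small turned wooden bun stamp, 32 mm across, 44 mm high, standing on the deck between the rocker and the start button; origin at the centre of its underside. A loose bystander, to be left standing where it is.
- cutter: steel ring cutter, 64 mm across, 35 mm high, on the table to the left of the drawer; origin under its centre. A loose bystander, to be left standing where it is.
- cup: steel cup, 66 mm across, 70 mm high, on the table to the right of the drawer; origin under its centre. A loose bystander, to be left standing where it is.
- jar: amber glass jar with a steel cap, 64 mm across, 85 mm high, right of the press; origin under its centre. A loose bystander, to be left standing where it is.
- bowl: steel bowl, 120 mm across, 50 mm high, right of the press; origin under its centre. A loose bystander, to be left standing where it is.
- pin: wooden rolling pin, 38 mm thick, 230 mm long along its x, lying beside the press on its left; origin under its centre. A loose bystander, to be left standing where it is.

How it is judged:
By the outcome, as a careful person would: the job done as asked, in the order asked, and still so for the second after the job is handed in, with the robot touching nothing.
It also fails if it takes over 48 s, if anything falls off the work surface, if the arm or the gripper's body presses on something with over 40 N, if the wrist force passes 120 N, or if a joint passes its speed limit or range.

### The arm

A 7-joint arm with a two-finger parallel gripper is mounted at the origin on the work surface. World frame = base frame: x ahead of the robot, y to its left, z up, the work surface at z = 0. Lengths are in mm, angles in rad, forces in N, time in s.
With the tool pointing down it reaches from about 400 to 850 mm from the base axis. Payload 4.5 kg.
Tool frame: the origin (TCP) lies at the very end of the fingers, on their centre line; the grasp point (between the pads) lies 19 mm behind it (bot.tcp_to_grasp is the distance from the TCP to the grasp point, in mm); z points along the fingers, y is the line along which they close (so a half turn about z gives the same grasp; the last joint's range is limited). The gripper opens to 85 mm and grips with 20 to 120 N. Pads are 22 mm wide; open, the fingers measure 114 mm over their backs; the gripper's body (76 mm by 85 mm) begins 54 mm behind the grasp point. The pads swing forward as they close: fully open they stand 13 mm farther back than shut.
Start: joints at [1.254, 0.689, -0.195, 1.565, 0.157, 0.902, -0.215], TCP at [214.812, -586.953, 192.517] pointing down, gripper open.
Joint ranges: [-3.01, 3.01], [-0.46, 2.08], [-1.47, 1.51], [0.13, 2.56], [-1, 4.14], [0.04, 2.09], [-2.66, 2.66]. Speed limits (rad/s): [2.57, 2.57, 3.14, 3.14, 3.14, 3.14, 3.14].

### API

Orientations are given as a unit quaternion [w, x, y, z].
In Python, from workcell import bot, get_image, camera_model, workorder gives the robot as it stands.
- The arm moves only by the tool move_arm, never from a script. Its argument "commands" is text: rows parted by semicolons, each of 7 numbers parted by spaces: the turn, a rotation vector about the tool's x, y, z in rad, then the shift along the tool's x, y, z in cm, then the opening, from 0 (shut) to 1 (fully open). In form: wx wy wz tx ty tz hand; .... A call has 1 to 12 rows; each row is the pose to reach, as a shift and turn from the pose commanded when the call began, along the tool's axes at that moment; what a row does not reach only later rows make up. A row lasts 1/10 s, in which the tool goes at most 50 mm and 8.59 degrees, less where a joint would pass 70% of its speed; a pose out of reach is approached as far as the arm can. A call with a gripper value outside its range is refused whole. The fingers move at their own pace and stop on an object; "squeeze" is the grip in N (left out, the last holds). Time passes only in rows, so rows that repeat a pose let the fingers close. It gives the time, the measured TCP pose, the force, the opening and the grip force at its end, in the units of the state.
- bot.state(): the state, without advancing time (a new reading comes with each control period).
- get_image(name): name is "side" or "top"; returns the picture (400x640x3 uint8, red, green, blue); there is no depth.
- camera_model(name): a dict with "fx", "fy", "cx", "cy" (pixels), "k1" (the pictures are not rectified: a ray, as slopes to the right and down, at radius r is drawn at 1 + k1 r^2 times it, then the intrinsics apply), "rvec" (rotation vector, rad) and "tvec" (3), from world to camera coordinates, as OpenCV has them. Camera axes: x right, y down, z forward; pixel columns grow to the right and rows downward; lengths in mm; the calibration is good to about 2 mm. A picture is of the moment at which its call begins. camera_model takes no time and is no camera call.
- workorder.close_job(): hands the job in; it is judged then, once.
The state is a dict: "time_s": time; "joints": joint angles; "qd": joint speeds; "effort": joint torques, N m; "ee_pos": TCP position; "eef_rot": TCP orientation; "wrist_force": force on the tool from outside, world axes, zero at the start; "ft_torque": the same for the moment, N m; "finger_gap": finger opening in mm; "grasp_force": force on a finger pad.
Only numpy, scipy, OpenCV 4.12 (cv2) and the standard library are available. Lean on these libraries where they do the work, as an engineer would, in place of code of your own. Each camera call takes 0.05 s, during which the arm holds its last target. There are 200 camera calls.

## Working session

There is one attempt and no reset: what is moved stays moved. The work goes in short steps, Python scripts to look and compute and a tool call to move; the robot and the scene stay as the last step left them, time stands still between calls to the robot, and variables do not carry over. Pictures are saved under pics/ and viewed, at most 10 in all, crops included, and the job is handed in when it is done.

Besides the shell and the picture viewer there is one more tool, called after ">>>" as name(argument=value, ...), one argument or row to a line, values as JSON. move_arm: Moves the arm, as the interface text tells. Its arguments: {"type":"object","properties":{"commands":{"type":"string"},"squeeze":{"type":"number"}},"required":["commands"]}

```bash
mkdir -p pics; ls
python3 - <<'E'
from workcell import bot,get_image,camera_model
import cv2
for n in("top","side"):
    cv2.imwrite(f"pics/{n}0.png",get_image(n)[:,:,::-1]); print(camera_model(n))
s=bot.state(); print(s)
E
```

```text
pics
{'fx': 460.47987656893247, 'fy': 460.47987656893247, 'cx': 318.6017342003365, 'cy': 199.47934990916966, 'k1': 0.01729573493121371, 'rvec': array([ 2.22249351, -2.2010587 ,  0.07274346]), 'tvec': array([ -5.19808406, 603.58599417, 922.54426216])}
{'fx': 475.3047351774613, 'fy': 475.3047351774613, 'cx': 321.272734147701, 'cy': 199.5250551469827, 'k1': -0.08392350594571829, 'rvec': array([ 2.40200253, -0.10112824,  0.06382636]), 'tvec': array([-613.4380795 ,   97.50778141, 1006.38900614])}
{'time_s': 0.1, 'joints': array([ 1.25382603,  0.68991184, -0.19453014,  1.56628642,  0.1573085 ,
        0.90249107, -0.21508196]), 'qd': array([-9.24773919e-05, -2.41025601e-03,  1.08288773e-04, -3.17396080e-03,
        8.59833619e-04, -3.04391163e-04,  9.68032006e-04]), 'effort': array([-2.97106577e-03, -5.40596187e+01, -1.27129231e+00, -1.58984435e+01,
        9.38557147e-03,  4.40746313e-03, -1.93847984e-05]), 'ee_pos': array([ 214.48842904, -586.32814648,  191.74487471]), 'eef_rot': array([-8.25779489e-04,  9.84649183e-01,  1.74543008e-01, -2.09458076e-04]), 'wrist_force': array([-0.32391311,  0.27623782, -0.63355281]), 'ft_torque': array([ 0.04744916, -0.01261369, -0.02463757]), 'grasp_force': 0.0, 'finger_gap': 85.64384344132539}
```

View pics/top0.png

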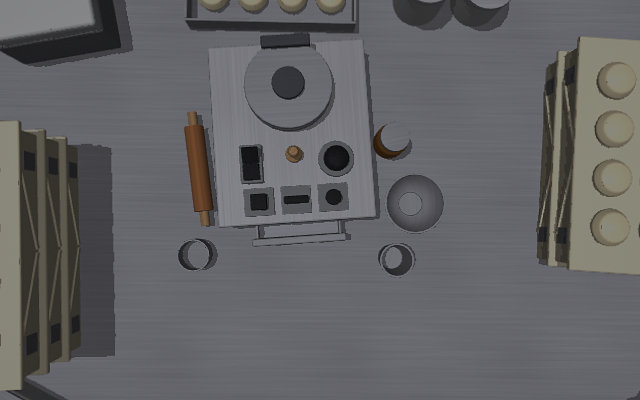

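View pics/side0.png

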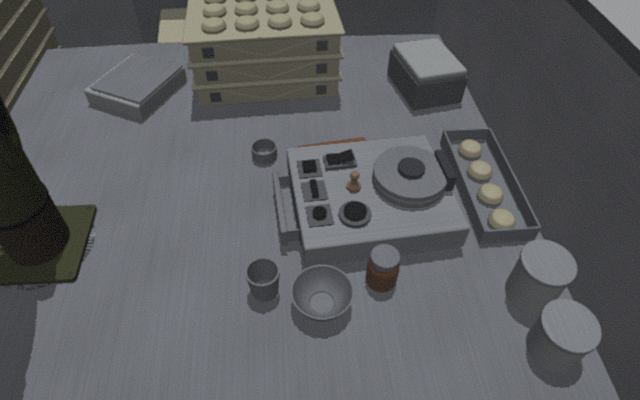

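The top view has the press slightly turned, with the drawer at the bottom. The keys left to right are square (258,201), bar (296,199) and round (333,197). The rocker is at (251,163), the start button at (336,157) and the stamp at (293,154). The side view agrees: bar in the middle at (314,190), start at (355,212). I'll zoom in to get accurate pixels.

Run:
```python
import cv2
a=cv2.imread("pics/top0.png")[130:255,200:390]; cv2.imwrite("pics/top0c.png",cv2.resize(a,None,fx=4,fy=4,interpolation=cv2.INTER_CUBIC))
a=cv2.imread("pics/side0.png")[130:260,265:470]; a=cv2.convertScaleAbs(a,alpha=1.6); cv2.imwrite("pics/side0c.png",cv2.resize(a,None,fx=3.9,fy=3.9,interpolation=cv2.INTER_CUBIC))
```

```text
(no output)
```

View pics/top0c.png

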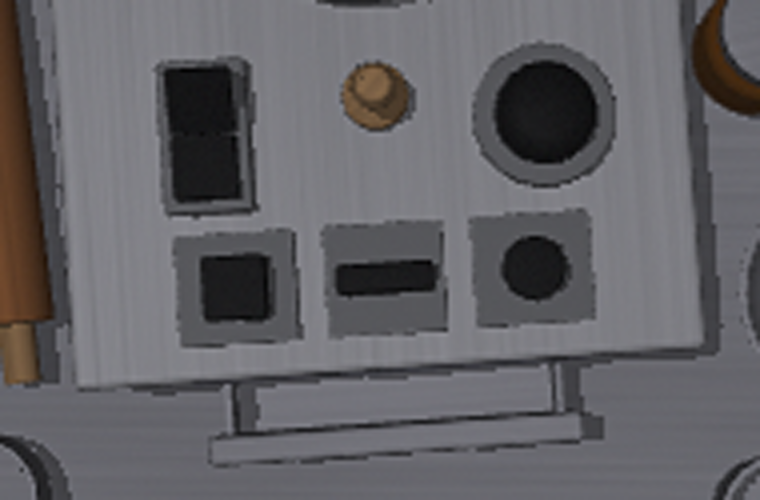

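View pics/side0c.png

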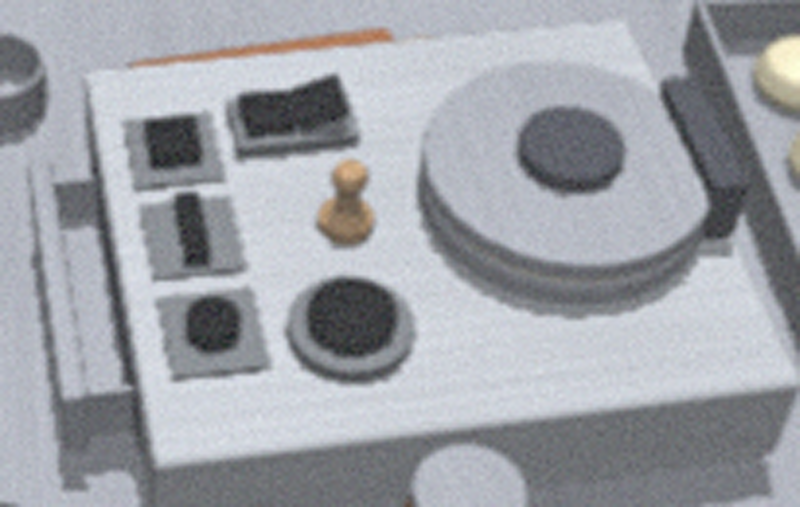

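The crops confirm the layout and that the rear half of the rocker is raised. Next I'll fit the press pose from pixels in both views.

```bash
cat > h.py <<'E'
import numpy as np, cv2
from scipy.optimize import least_squares
from scipy.spatial.transform import Rotation as R
from workcell import bot,get_image,camera_model
def proj(n,P):
    c=camera_model(n); K=np.array([[c['fx'],0,c['cx']],[0,c['fy'],c['cy']],[0,0,1]])
    return cv2.projectPoints(np.float64(P),c['rvec'],c['tvec'],K,np.array([c['k1'],0,0,0.]))[0].reshape(-1,2)
def W(p,P):
    P=np.atleast_2d(np.float64(P)); c,s=np.cos(p[2]),np.sin(p[2])
    return np.c_[p[0]+c*P[:,0]-s*P[:,1],p[1]+s*P[:,0]+c*P[:,1],P[:,2]]
def to(press,pt,yaw=None):
    """shift in cm and turn about tool z from the present pose to world pt, tool pointing down"""
    s=bot.state(); q=s['eef_rot']; r=R.from_quat(np.r_[q[1:],q[0]])
    d=r.inv().apply(np.array(pt)-s['ee_pos'])/10
    g=R.from_euler('z',yaw)*R.from_rotvec([np.pi,0,0])
    return np.r_[(r.inv()*g).as_rotvec(),d].round(3)
E
cat > fit.py <<'E'
from h import *
T=lambda u,v:(200+u/4-.375,130+v/4-.375)
S=lambda u,v:(265+u/3.9-.37,130+v/3.9-.37)
P3=dict(FL=(-85,150,75),FR=(-85,-150,75),RR=(260,-150,75),sq=(-42,70,91),bar=(-42,0,91),rd=(-42,-70,91),st=(30,-80,96),rk=(30,80,93))
t=dict(FL=T(80,388),FR=T(703,347),sq=T(235,287),bar=T(386,278),rd=T(536,268),st=T(547,111),rk=T(204,134))
s=dict(FL=S(90,72),FR=S(157,465),RR=S(800,383),sq=S(173,140),bar=S(191,226),rd=S(213,320),st=S(352,315),rk=S(297,108))
dt=T(212,465),T(582,440)
def f(p,cams="ts",sp=0):
    e={}
    for n,o in(("top",t),("side",s)):
        if n[0] in cams: e.update({(n,k):v for k,v in zip(o,proj(n,W(p,[P3[k] for k in o]))-list(o.values()))})
    return e if sp else np.ravel(list(e.values()))
for c in("t","s","ts"):
    r=least_squares(f,[650,60,0],args=(c,),loss="soft_l1",x_scale=[100,100,.1]); print(c,r.x.round(3),abs(r.fun).max().round(2))
for k,v in f(r.x,"ts",1).items(): print(k,v.round(1))
p=r.x
d=least_squares(lambda d:np.ravel(proj("top",W(p,[(-100-d[0],90,62),(-100-d[0],-90,62)]))-dt),[30]); print("drawer",d.x,d.fun)
for k,v in dict(dr=(-100-d.x[0],0,38),bar=(-42,0,91),st=(30,-80,99),rr=(50,80,100)).items(): print(k,W(p,v).round(1))
E
python3 fit.py
```

```text
t [6.42931e+02 4.74930e+01 7.50000e-02] 1.6
s [6.44555e+02 4.37880e+01 7.70000e-02] 1.95
ts [6.43655e+02 4.65000e+01 7.50000e-02] 2.09
('top', 'FL') [-1.1  0.2]
('top', 'FR') [ 1.8 -0.1]
('top', 'sq') [ 0.5 -0.5]
('top', 'bar') [ 0.5 -0.7]
('top', 'rd') [ 0.5 -0.6]
('top', 'st') [ 0.7 -0.4]
('top', 'rk') [ 0.4 -0.6]
('side', 'FL') [-2.1 -0.8]
('side', 'FR') [-1.4  0.3]
('side', 'RR') [1.1 0.2]
('side', 'sq') [-0.3 -2. ]
('side', 'bar') [-0.1 -1.6]
('side', 'rd') [-0.4 -1.2]
('side', 'st') [-0.3 -1.9]
('side', 'rk') [-1.3 -0.6]
drawer [25.59930639] [ 0.04459855 -0.01073407  1.48398693 -0.09319556]
dr [[518.4  37.1  38. ]]
bar [[601.8  43.4  91. ]]
st [[679.6 -31.   99. ]]
rr [[687.5 130.  100. ]]
```

The fit is consistent: the press is at (644,46), yaw 0.075, and the drawer stands about 26 mm out. First move: shut the fingers and go high to a point in front of the drawer.

```bash
python3 -c "
from h import *
p=(643.6,46.5,.075); w=W(p,(-165,0,190))[0]; print(w,to(p,w,.075))"
```

```text
[479.06384501  34.1365983  190.        ] [-2.0000e-03  0.0000e+00  2.7600e-01  4.6173e+01 -4.9171e+01  2.5200e-01]
```

>>> move_arm(
  commands="0 0 0.276 46.2 -49.2 0.2 0;0 0 0.276 46.2 -49.2 0.2 0;0 0 0.276 46.2 -49.2 0.2 0;0 0 0.276 46.2 -49.2 0.2 0;0 0 0.276 46.2 -49.2 0.2 0;0 0 0.276 46.2 -49.2 0.2 0;0 0 0.276 46.2 -49.2 0.2 0;0 0 0.276 46.2 -49.2 0.2 0;0 0 0.276 46.2 -49.2 0.2 0;0 0 0.276 46.2 -49.2 0.2 0;0 0 0.276 46.2 -49.2 0.2 0;0 0 0.276 46.2 -49.2 0.2 0",
  squeeze=20,
)

```text
time_s: 1.3
ee_pos: [450.5, -33.1, 190.6]
eef_rot: [0.0, 0.999, 0.037, -0.0]
wrist_force: [1.4, -0.7, 1.3]
finger_gap: 0.1
grasp_force: 0.0
```

>>> move_arm(
  commands="0 0 0 3.3 -6.5 0 0;0 0 0 3.3 -6.5 0 0;0 0 0 3.3 -6.5 5 0;0 0 0 3.3 -6.5 10 0;0 0 0 3.3 -6.5 13 0;0 0 0 3.3 -6.5 15.2 0;0 0 0 3.3 -6.5 15.2 0;0 0 0 3.3 -6.5 15.2 0",
)

```text
time_s: 2.1
ee_pos: [478.1, 32.2, 38.8]
eef_rot: [0.0, 0.999, 0.037, -0.0]
wrist_force: [-0.0, 0.4, 0.2]
finger_gap: -0.2
grasp_force: 0.0
```

Run:
```python
from h import *
s=bot.state();print(s['ee_pos'],s['eef_rot'],s['wrist_force'])
p=(643.6,46.5,.075); c,sn=np.cos(.075),np.sin(.075); d=s['ee_pos'][:2]-p[:2]; print("press frame",c*d[0]+sn*d[1],-sn*d[0]+c*d[1])
for n in("top","side"):
    print(n,proj(n,[s['ee_pos']]))
a=get_image("top")[130:280,200:390,::-1]; b=get_image("side")[130:260,245:450,::-1]
b=cv2.convertScaleAbs(b,alpha=1.6)
a=cv2.resize(a,(380,300));b=cv2.resize(b,(420,300))
cv2.imwrite("pics/c1.png",np.hstack([a,b]))
```

```text
[478.13571965  32.21097187  38.79408148] [ 7.55318445e-05  9.99300710e-01  3.73894585e-02 -3.36813969e-04] [-0.03242185  0.40922792  0.16825109]
press frame -166.06980286108524 -1.8506689814181776
top [[302.24238814 262.69671167]]
side [[257.25506501 209.2526724 ]]
```

View pics/c1.png

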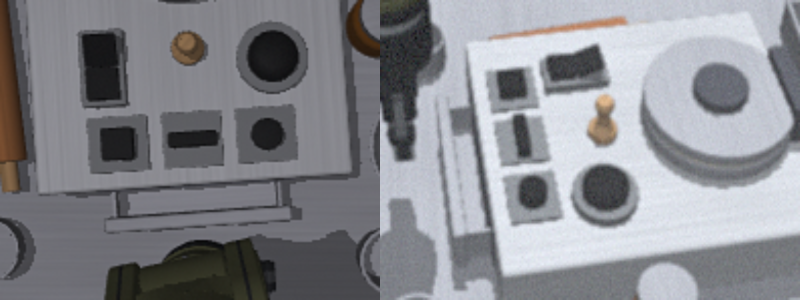

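The drawer plate and the arm in front of it are visible, but the visible fingertip sits around (255,198) where I predicted (257,209). I'll check the tip up close.

Run:
```python
from h import *
s=bot.state();print(s['ee_pos'])
b=get_image("side")[150:250,225:325,::-1].copy()
b=cv2.resize(cv2.convertScaleAbs(b,alpha=2.2),None,fx=6,fy=6,interpolation=cv2.INTER_CUBIC)
u=(proj("side",[s['ee_pos'],W((643.6,46.5,.075),(-125.6,90,62))[0],W((643.6,46.5,.075),(-125.6,-90,62))[0]])-[225,150]+.5)*6
for x in u: cv2.circle(b,tuple(int(i) for i in x),3,(0,0,255),-1)
cv2.imwrite("pics/c2.png",b)
```

```text
[479.15028977  32.2786407   39.85170201]
```

View pics/c2.png

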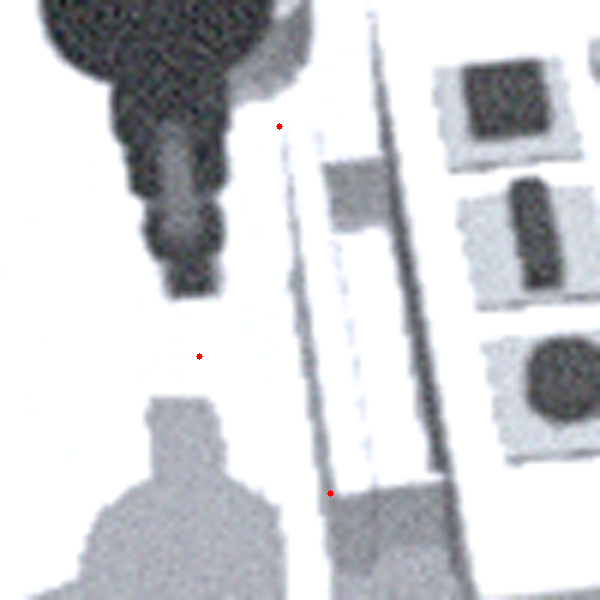

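Run:
```python
from h import *
s=bot.state();p=s['ee_pos']
b=np.mean([get_image("side").mean(2) for _ in range(4)],0)
for r in range(190,220): print(r,b[r,248:270].round().astype(int))
print(proj("side",[p,p+[0,0,20],p+[0,0,30],p+[0,20,0]]).round(1))
```

```text
190 [115  69  34  30  35  39  41  40  38  38  38  28  32  46  87 120 126 122
 123 124 121 123]
191 [118  85  45  27  32  36  37  34  39  37  32  31  38  61  97 121 125 124
 121 122 121 124]
192 [126 108  67  36  37  35  32  35  31  34  34  41  52  78 115 126 124 123
 122 123 122 122]
193 [125 118  94  65  56  43  34  36  35  34  35  45  60  85 115 125 124 121
 123 123 121 122]
194 [126 122 114  92  69  48  34  35  35  34  32  45  57  83 111 123 125 123
 121 123 121 123]
195 [126 122 118  98  71  46  28  35  38  31  34  36  56  80 106 122 125 120
 123 122 120 122]
196 [124 125 120 102  76  52  38  40  36  34  35  38  53  77 101 122 127 122
 121 123 124 121]
197 [123 122 122 111  78  51  33  28  34  35  33  36  52  77 104 121 124 123
 121 124 123 122]
198 [123 122 123 113  83  57  32  35  33  33  38  46  59  83 107 124 123 122
 122 124 120 122]
199 [122 122 120 117  99  76  65  66  69  77  78  86  93 106 121 126 124 124
 123 123 122 123]
200 [123 122 120 123 119 112 108 111 119 117 120 118 121 121 124 124 125 123
 122 122 122 122]
201 [123 120 118 124 124 124 120 123 125 126 125 126 12
[... 1110 characters left out ...]
123 123 125 125 127 124 126 127 126 125 125 125 126
 124 125 125 124]
214 [125 122 124 126 126 126 125 125 126 126 126 127 126 125 124 125 126 126
 124 124 126 122]
215 [125 123 119 117 121 120 120 122 121 122 117 120 125 128 125 126 128 126
 125 126 125 123]
216 [125 119  95  89  90  90  90  92  91  90  90  97 115 125 124 127 126 125
 126 125 127 124]
217 [124 112  85  79  78  77  76  79  78  78  80  82 101 121 128 129 126 125
 126 127 124 124]
218 [121  94  79  80  80  80  81  80  81  81  80  82  94 120 125 128 128 126
 125 126 127 124]
219 [116  88  76  82  82  81  79  83  82  82  79  81  86 104 124 128 127 127
 125 124 126 124]
[[257.7 208.8]
 [257.  202.7]
 [256.6 199.6]
 [257.7 202. ]]
```

```bash
cat >> h.py <<'E'
def ray(n,uv,z):
    c=camera_model(n);K=np.array([[c['fx'],0,c['cx']],[0,c['fy'],c['cy']],[0,0,1]])
    x=cv2.undistortPoints(np.float64([[uv]]),K,np.array([c['k1'],0,0,0.])).ravel()
    Rm=cv2.Rodrigues(c['rvec'])[0];o=-Rm.T@np.ravel(c['tvec']);d=Rm.T@np.r_[x,1];return o+d*(z-o[2])/d[2]
E
python3 - <<'E'
from h import *
p=(643.6,46.5,.075);T=lambda u,v:(200+u/4-.375,130+v/4-.375)
print("light from deck",ray("top",T(718,353),0)-W(p,(-85,-150,75))[0], "drawer",ray("top",T(603,437),0)-W(p,(-125.6,-90,62))[0])
print("shadow tip",ray("side",(256,215.5),0))
for z in(30,40,50,60,70,80): print(z,ray("side",(257,199.3),z))
print(bot.state()['joints'])
# gripper outline in top
a=get_image("top").mean(2); 
print("gripper axis pred",proj("top",[bot.state()['ee_pos']+[0,0,h] for h in(0,80,150,250)]).round(0))
cv2.imwrite("pics/t2.png",cv2.resize(cv2.convertScaleAbs(get_image("top")[230:400,230:390,::-1],alpha=2),None,fx=3.5,fy=3.5,interpolation=cv2.INTER_CUBIC))
E
```

```text
light from deck [ -2.60911049 -15.31531336 -75.        ] drawer [ -1.28296413 -13.01822589 -62.        ]
shadow tip [ 4.72147877e+02  4.78090650e+01 -1.13686838e-13]
30 [476.8789914   69.76773629  30.        ]
40 [477.693883    60.57607609  40.        ]
50 [478.5087746   51.38441589  50.        ]
60 [479.3236662   42.19275568  60.        ]
70 [480.1385578   33.00109548  70.        ]
80 [480.9534494   23.80943528  80.        ]
[-0.15244739  0.78029274 -0.01781616  2.12451909  0.05413115  0.23548271
 -1.71391296]
gripper axis pred [[302. 262.]
 [302. 267.]
 [301. 271.]
 [300. 279.]]
```

View pics/t2.png

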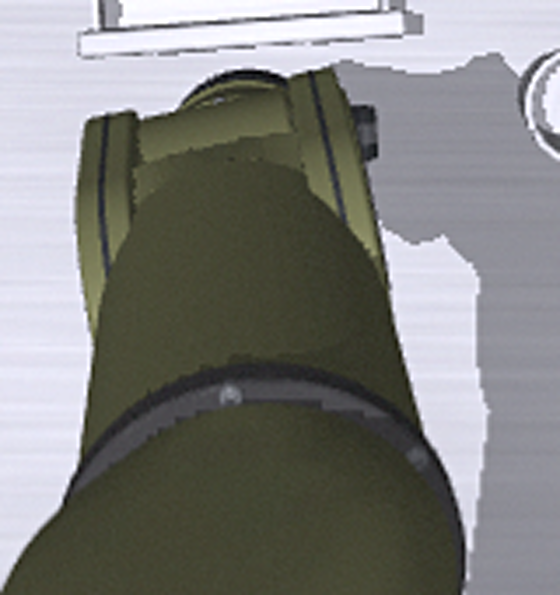

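The tip ends at row 199 and its shadow starts at row 216, so I can't yet tell the true tip height. I'll lower the arm a known 25 mm in free space and compare tip and shadow again.

>>> move_arm(
  commands="0 0 0 0 0 1.5 0;0 0 0 0 0 2.5 0;0 0 0 0 0 2.5 0;0 0 0 0 0 2.5 0",
)

```text
time_s: 2.95
ee_pos: [478.0, 32.2, 13.6]
eef_rot: [0.0, 0.999, 0.037, -0.0]
wrist_force: [-0.1, -0.0, 0.3]
finger_gap: 0.3
grasp_force: 0.0
```

Run:
```python
from h import *
s=bot.state();p=s['ee_pos'];print(p,s['wrist_force'])
g=get_image("side");b=g.mean(2)
for r in range(196,232): print(r,b[r,248:268].round().astype(int))
print(proj("side",[p]))
print(g[200:216:2,256])
```

```text
[477.95631975  32.17990851  13.56145699] [-0.09481758 -0.00070589  0.26669581]
196 [120  83  43  36  41  50  60  60  65  56  58  44  39  32  65 104 125 126
 126 123]
197 [115  78  39  37  38  46  55  49  49  55  48  43  34  41  65 102 122 124
 123 122]
198 [118  87  47  27  36  37  46  54  53  49  45  34  33  36  62  99 123 123
 125 121]
199 [123 111  63  36  29  38  38  51  43  41  41  28  37  37  75 117 127 120
 124 124]
200 [127 117  73  37  34  29  38  38  33  45  34  36  33  43  82 121 128 125
 120 121]
201 [124 115  87  58  38  42  35  36  35  32  33  38  45  66  96 122 128 122
 124 125]
202 [129 120 113  95  66  60  39  37  31  37  33  32  50  79 104 121 129 125
 120 125]
203 [121 120 119 117  86  63  44  34  34  30  32  41  51  71  96 121 125 127
 124 120]
204 [124 122 121 116  93  65  46  34  37  39  39  25  51  66  94 118 129 124
 123 129]
205 [129 122 122 119  98  71  45  42  34  29  35  33  44  68  90 120 127 124
 125 127]
206 [127 118 123 119 102  67  40  34  34  24  26  35  42  67  90 122 125 122
 123 127]
207 [123 125 124 120 103  77  55  50  59  61  67  71  77  97 110
[... 1498 characters left out ...]
28]
225 [126 118  92  78  81  78  78  81  84  82  84  82  82  84  97 120 133 129
 128 127]
226 [126 113  89  78  82  85  85  77  83  84  81  84  82  82  84 102 120 124
 124 127]
227 [115  94  85  82  82  80  82  88  76  81  81  85  83  83  81  85  93 101
 115 136]
228 [ 92  80  82  78  83  81  85  83  86  82  87  83  82  81  82  82  80  84
 101 118]
229 [80 77 82 89 78 82 78 82 84 82 84 83 81 78 82 82 81 80 83 89]
230 [75 78 80 83 81 80 80 76 82 81 80 84 79 86 82 79 86 81 82 79]
231 [80 79 85 81 81 81 85 83 84 82 86 86 79 86 82 82 80 83 76 84]
[[258.10658997 216.74364545]]
[[ 29  35  34]
 [ 27  33  33]
 [ 34  36  41]
 [ 33  34  34]
 [ 98 100 105]
 [118 120 128]
 [118 120 126]
 [ 77  78  82]]
```

Tip and shadow move consistently with the z step. Even so, the tip looks 20 mm or so to +y of the reported TCP, or somewhat higher. For the drawer either reading is acceptable. I'll raise 10 mm and push along the press's x, then check laterally over the keys.

>>> move_arm(
  commands="0 0 0 0 0 -1 0;0 0 0 1.5 0 -1 0;0 0 0 2.5 0 -1 0;0 0 0 3.2 0 -1 0;0 0 0 3.8 0 -1 0;0 0 0 4.3 0 -1 0;0 0 0 4.3 0 -1 0",
)

```text
time_s: 3.7
ee_pos: [521.8, 35.5, 23.7]
eef_rot: [-0.0, 0.999, 0.037, 0.0]
wrist_force: [-0.7, -0.6, 0.6]
finger_gap: -0.1
grasp_force: 0.0
```

Run:
```python
from h import *
s=bot.state();print(s['ee_pos'],s['wrist_force'],s['ft_torque'])
for n in("top","side"): c=camera_model(n); print(n,-cv2.Rodrigues(c['rvec'])[0].T@np.ravel(c['tvec']))
```

```text
[521.77995403  35.50808123  23.66803114] [-0.71684791 -0.63429217  0.64047807] [ 0.00174187  0.01069131 -0.01121025]
top [564.30669931  22.74869658 946.82175408]
side [ 541.32340154 -657.14013661  820.8341442 ]
```

Run:
```python
from h import *
b=get_image("side")[150:250,240:340,::-1].copy(); b=cv2.resize(cv2.convertScaleAbs(b,alpha=1.7),(400,400),interpolation=cv2.INTER_CUBIC)
a=get_image("top")[180:280,240:340,::-1].copy(); a=cv2.resize(cv2.convertScaleAbs(a,alpha=1.7),(400,400),interpolation=cv2.INTER_CUBIC)
cv2.imwrite("pics/d1.png",np.hstack([b,a]))
```

```text
(no output)
```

View pics/d1.png

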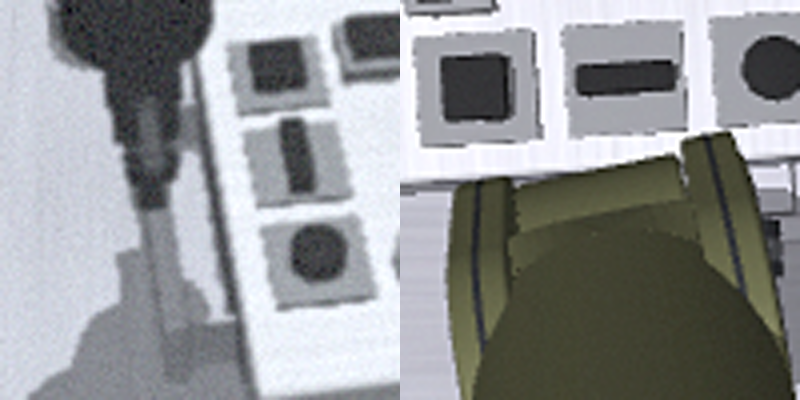

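Run:
```python
from h import *
a=cv2.imread("pics/side0.png").mean(2); g=[get_image("side") for _ in range(3)]; b=np.mean(g,0).mean(2)
for r in(218,224,228): print(r,a[r,272:300].round().astype(int),'\n   ',b[r,272:300].round().astype(int))
for r in(168,172,176,180): print(r,a[r,265:295].round().astype(int),'\n   ',b[r,265:295].round().astype(int))
t0=cv2.imread("pics/top0.png").mean(2); t1=get_image("top").mean(2)
for c in(338,341,343): print(c,t0[222:250,c].round().astype(int),'\n   ',t1[222:250,c].round().astype(int))
for c in(254,257): print(c,t0[225:250,c].round().astype(int),'\n   ',t1[225:250,c].round().astype(int))
```

```text
218 [116 117 120 111  80  68  77 106 121 121 116 120 113 102 108 118 116 119
 120 118 119 105  81  66  46  47  77 106] 
    [ 80  82  84  83  83  77  67  81  84  85  81  81  82 101 124 128 128 129
 128 127 125 118  88  69  51  47  81 118]
224 [115 113 126 120 114  82  67  79 111 121 119 121 117 107  98 112 119 122
 117 118 119 121 119 108  76  45  51  76] 
    [ 82  81  81  85  83  80  72  69  78  83  84  83  83  80  69  78  79  81
  99 120 127 128 127 120  86  48  48  82]
228 [117 114 120 123 116 104  79  72  91 118 121 122 123 116 114 116 117 120
 112 115 118 119 118 114  91  81  58  57] 
    [ 82  80  84  84  84  82  79  74  75  83  83  83  83  84  78  79  79  82
  82  89 104 125 129 119  99  81  71  62]
168 [116 119 119 120 121 118 118 114 117 113 117 117 116 118 115 117 113 117
 113 118 114 110  97  66  75 110 125 133 132 130] 
    [ 68  38  32  32  33  37  29  35  31  37  28  34  28  31  36  32  38  31
  40  71 110 121 102  71  82 117 136 143 143 142]
172 [119 117 116 117 118 117 114 108 111 117 110 114 105 102 109 112 115 112
 112 113 115 120 105  72  54  80 119 130 133 137] 

[... 949 characters left out ...]
 105 105 107 107] 
    [74 75 75 76 77 77 77 73 75 77 61 60 81 84 84 85 87 78 58 76 76 77 77 78
 76 75 77 77]
343 [ 65  66  67  66  66  68  66  66  67  68  57  95 116 117 114 117 119  98
  53 107 106 106 108 110 105 104 106 107] 
    [73 75 75 75 75 75 73 74 74 77 65 67 83 84 83 85 87 76 65 76 76 77 78 79
 76 75 78 78]
254 [ 43  66  64 107 105 106 104 101 104 103 102 103 107 108  53 109 113 114
 114 116 102  70 106 105 103] 
    [50 67 34 35 38 37 36 37 36 38 37 38 37 40 38 37 38 40 38 40 41 44 46 47
 49]
257 [ 46 105 104 103 102 125 124 124 124 124 122 123 124 100  74 115 113 114
 114 118  95  82 104 104 103] 
    [56 28 36 40 38 39 39 39 40 41 40 40 41 39 41 40 37 38 37 38 40 41 42 42
 50]
```

Run:
```python
from h import *
b=np.mean([get_image("side") for _ in range(3)],0).mean(2)
for r in range(190,208): print(r,b[r,266:290].round().astype(int))
for z in(24,45,65,75): print(z,ray("side",(273.5,201.5),z),ray("side",(281.5,201.5),z))
p=(643.6,46.5,.075)
print(proj("side",W(p,[(-125.6,y,z) for y in(0,-10) for z in(14,62)])))
```

```text
190 [122 120 125 114  89  50  37  32  40  48  61  58  60  53  49  42  36  46
  83 120 127 124 127 119]
191 [122 125 124 122 110  63  36  35  43  51  55  57  55  55  47  37  34  46
  86 118 125 123 127 117]
192 [122 123 122 122 107  61  36  38  38  41  50  50  52  50  43  38  34  56
  91 122 127 126 124 117]
193 [120 123 122 121 101  53  31  31  31  39  44  46  47  43  41  34  35  67
 104 124 128 124 123 125]
194 [121 123 122 124 105  61  34  32  34  34  38  37  39  39  31  33  45  76
 116 127 127 127 126 127]
195 [122 121 124 124 115  86  45  35  31  31  36  36  34  34  42  55  72  98
 122 127 124 123 126 126]
196 [122 122 124 122 120  99  61  45  34  36  39  35  41  39  53  76 100 119
 126 128 126 127 125 124]
197 [123 122 124 124 122 107  74  57  45  35  32  37  31  36  53  79 104 123
 123 125 124 124 126 127]
198 [123 123 124 124 124 111  80  61  43  39  35  35  35  38  50  78 103 124
 124 127 127 122 124 129]
199 [123 123 122 122 122 112  82  62  45  34  32  35  37  40  50  75 101 122
 125 124 125 124 125 126]
200 [123 123 122 123 123 115  90  62  43  33  34  35  33  35  52  74  
[... 510 characters left out ...]
 80  84  99
 119 124 126 125 126 127]
206 [123 124 124 120 123 122 123 124 111  83  68  77  82  85  82  80  82  97
 119 127 126 128 126 127]
207 [124 126 124 124 121 120 124 124 118  84  69  73  84  83  82  83  79  93
 122 125 125 126 126 128]
24 [513.47833933  65.77579479  24.        ] [531.45909159  64.42749915  24.        ]
45 [514.21217624  46.72385698  45.        ] [531.7190585   45.41109472  45.        ]
65 [514.91106853  28.5791543   65.        ] [531.96664603  27.30023336  65.        ]
75 [515.26051468  19.50680297  75.        ] [532.0904398   18.24480267  75.        ]
[[276.24849163 213.90323174]
 [275.08421049 199.42079464]
 [276.71229087 217.29268325]
 [275.55494011 202.83496571]]
```

The tip covers x 514–532, directly over the plate (518–532), yet the drawer hasn't moved and no force shows. So the real tip is about 40 mm higher than reported. I'll back out and go lower, watching the force in case it touches the table.

>>> move_arm(
  commands="0 0 0 -2.5 0 0 0;0 0 0 -4.3 0 0 0;0 0 0 -4.3 0 0 0;0 0 0 -4.3 0 1.2 0;0 0 0 -4.3 0 1.8 0;0 0 0 -4.3 0 2.2 0;0 0 0 -4.3 0 2.4 0;0 0 0 -4.3 0 2.4 0",
)

```text
time_s: 4.95
ee_pos: [478.4, 32.2, -0.8]
eef_rot: [0.0, 0.999, 0.037, -0.0]
wrist_force: [0.3, -0.3, 0.2]
finger_gap: 0.3
grasp_force: 0.0
```

>>> move_arm(
  commands="0 0 0 0 0 0.2 0;0 0 0 0 0 0.4 0;0 0 0 0 0 0.4 0",
)

```text
time_s: 5.25
ee_pos: [478.2, 32.2, -4.4]
eef_rot: [0.0, 0.999, 0.037, -0.0]
wrist_force: [0.0, 0.6, 0.4]
finger_gap: -0.3
grasp_force: 0.0
```

No contact at a reported z of -4, so the tip really is higher. I'll go down another 8 mm and push.

>>> move_arm(
  commands="0 0 0 0 0 0.4 0;0 0 0 0 0 0.8 0;0 0 0 0 0 0.8 0;0 0 0 1.3 0 0.8 0;0 0 0 2.2 0 0.8 0;0 0 0 2.9 0 0.8 0;0 0 0 3.4 0 0.8 0;0 0 0 3.9 0 0.8 0;0 0 0 3.9 0 0.8 0",
)

```text
time_s: 6.15
ee_pos: [517.6, 35.2, -12.4]
eef_rot: [-0.0, 0.999, 0.037, 0.0]
wrist_force: [-0.5, 0.3, 0.2]
finger_gap: 0.2
grasp_force: 0.1
```

Run:
```python
from h import *
s=bot.state();print(s['ee_pos'],s['wrist_force'],s['ft_torque'])
t1=get_image("top").mean(2)
for c in(338,341,343): print(c,t1[222:250,c].round().astype(int))
```

```text
[517.6102923   35.19978166 -12.36395457] [-0.52851733  0.30278296  0.22142684] [ 0.00805779 -0.01941421 -0.01254847]
338 [ 88  71  71  71  58  50  98 130  81  83  86  87  77  56  78  78  76  78
  77  75  77  77  79  79  75  76  77  77]
341 [ 75  75  75  77  77  56 117 135  80  83  86  87  77  63  77  78  77  77
  77  76  76  78  77  79  76  75  76  78]
343 [ 74  75  74  75  75  60 126  81  84  85  86  87  74  76  76  76  76  78
  78  76  77  77  78  79  76  76  77  77]
```

The drawer moved about 10 mm in, with roughly 15 mm left. Continuing slowly.

>>> move_arm(
  commands="0 0 0 0.5 0 0 0;0 0 0 0.9 0 0 0;0 0 0 1.2 0 0 0;0 0 0 1.4 0 0 0;0 0 0 1.5 0 0 0;0 0 0 1.6 0 0 0",
)

```text
time_s: 6.8
ee_pos: [532.9, 36.3, -12.4]
eef_rot: [0.0, 0.999, 0.037, -0.0]
wrist_force: [-1.8, 0.8, -0.2]
finger_gap: 0.0
grasp_force: 1.9
```

>>> move_arm(
  commands="0 0 0 0.1 0 0 0;0 0 0 0.2 0 0 0;0 0 0 0.2 0 0 0",
)

```text
time_s: 7.1
ee_pos: [532.7, 36.3, -12.4]
eef_rot: [0.0, 0.999, 0.037, -0.002]
wrist_force: [-5.7, -0.2, 2.2]
finger_gap: 0.5
grasp_force: 3.0
```

>>> move_arm(
  commands="0 0 0 0.15 0 0 0;0 0 0 0.3 0 0 0;0 0 0 0.3 0 0 0",
)

```text
time_s: 7.4
ee_pos: [532.3, 36.2, -12.5]
eef_rot: [0.001, 0.999, 0.038, -0.005]
wrist_force: [-10.9, 0.4, 7.1]
finger_gap: 0.0
grasp_force: 5.4
```

Run:
```python
from h import *
s=bot.state();print(s['ee_pos'],s['wrist_force'])
t1=get_image("top").mean(2)
for c in(338,341,343): print(c,t1[218:245,c].round().astype(int))
p=(643.6,46.5,.075); print(proj("top",W(p,[(-100,-80,62),(-110,-80,62)])))
```

```text
[532.33771341  36.16966847 -12.4562764 ] [-10.87896522   0.36719145   7.08369368]
338 [128  42  60  84  85  85  87  88  78  57  77  75  75  77  76  77  78  76
  77  77  78  78  78  76  77  78  79]
341 [127  38  63  85  85  85  88  89  76  64  77  75  76  78  76  77  78  76
  77  78  77  79  79  75  77  77  79]
343 [120  38  74  84  85  87  88  90  73  77  76  74  76  78  76  77  78  77
  77  78  77  79  78  76  78  78  80]
[[340.51570712 226.57071574]
 [340.86863475 231.77627405]]
```

The plate's front edge is at row 226.5, which matches the prediction for home (226.6), and it held at 11 N. Next: back off, lift and go above the raised end of the rocker.

>>> move_arm(
  commands="0 0 0 -3 0 0 0;0 0 0 -4 0 0 0;0 0 0 -4 0 -5 0;0 0 0 -4 0 -10 0;0 0 0 -4 0 -13 0;0 0 0 0 -3 -13 0;0 0 0 4 -6 -13 0;0 0 0 8.5 -8.2 -13 0;0 0 0 12.5 -8.2 -13 0;0 0 0 15.7 -8.2 -13 0;0 0 0 15.7 -8.2 -13 0;0 0 0 15.7 -8.2 -13 0",
)

```text
time_s: 8.65
ee_pos: [689.2, 130.1, 117.5]
eef_rot: [0.0, 0.999, 0.037, 0.0]
wrist_force: [-0.9, 0.1, -0.4]
finger_gap: 0.3
grasp_force: 0.0
```

```bash
cat > w.py <<'E'
from h import *
s=bot.state(); p=(643.6,46.5,.075); c,sn=np.cos(.075),np.sin(.075); d=s['ee_pos'][:2]-p[:2]
print(s['time_s'],s['ee_pos'],s['wrist_force'].round(2),"press frame",c*d[0]+sn*d[1],-sn*d[0]+c*d[1])
E
python3 w.py
python3 - <<'E'
from h import *
a=get_image("side"); cv2.imwrite("pics/_a.png",a[:,:,::-1]); o=cv2.imread("pics/side0.png").mean(2); b=a.mean(2)
p=bot.state()['ee_pos']; print(proj("side",[p,p+[0,0,40]]))
# lowest dark-arm row per column
m=(b<60)&(o>75); 
for c in range(325,352,2): 
    r=np.where(m[:190,c])[0]; print(c,r.max() if len(r) else None,end=' ')
E
```

```text
8.65 [689.23288553 130.05506538 117.47621848] [-0.87  0.11 -0.38] press frame 51.7653597757507 79.90091813422076
[[349.11033873 147.65802009]
 [350.22333097 133.78030051]]
325 None 327 None 329 None 331 None 333 None 335 None 337 85 339 87 341 89 343 91 345 110 347 118 349 135 351 135
```

The tip appears at row ~135, col ~350, which matches the 40 mm tip offset (predicted 134 plus the near edge). So tip z = reported + 40, and x and y are right. Descending on the rocker.

>>> move_arm(
  commands="0 0 0 -0.2 0 2 0;0 0 0 -0.2 0 3.7 0;0 0 0 -0.2 0 4.7 0;0 0 0 -0.2 0 5 0;0 0 0 -0.2 0 5.3 0;0 0 0 -0.2 0 5.6 0;0 0 0 -0.2 0 5.8 0;0 0 0 -0.2 0 5.8 0",
)

```text
time_s: 9.5
ee_pos: [687.4, 130.2, 60.4]
eef_rot: [-0.0, 0.999, 0.037, 0.001]
wrist_force: [0.6, 0.0, 2.0]
finger_gap: -0.2
grasp_force: 0.6
```

>>> move_arm(
  commands="0 0 0 0 0 0.2 0;0 0 0 0 0 0.4 0;0 0 0 0 0 0.4 0",
)

```text
time_s: 9.8
ee_pos: [686.7, 130.1, 55.6]
eef_rot: [-0.0, 0.999, 0.037, 0.0]
wrist_force: [1.1, 0.3, 1.5]
finger_gap: 0.1
grasp_force: 0.9
```

>>> move_arm(
  commands="0 0 0 0 0 0.2 0;0 0 0 0 0 0.3 0;0 0 0 0 0 0.3 0",
)

```text
time_s: 10.1
ee_pos: [686.8, 130.1, 54.3]
eef_rot: [-0.0, 0.999, 0.037, 0.0]
wrist_force: [-1.4, -1.2, 10.1]
finger_gap: -0.3
grasp_force: 5.6
```

>>> move_arm(
  commands="0 0 0 0 0 0.2 0;0 0 0 0 0 0.3 0;0 0 0 0 0 0.3 0",
)

```text
time_s: 10.4
ee_pos: [686.9, 130.2, 54.1]
eef_rot: [-0.0, 0.999, 0.037, 0.001]
wrist_force: [-7.8, 0.2, 26.9]
finger_gap: 0.1
grasp_force: 13.3
```

The rocker stopped hard at a reported z of 54 (tip ≈ 93) with 27 N, so it is level and on. Next I'll lift and go to the bar key.

>>> move_arm(
  commands="0 0 0 0 0 -4 0;0 0 0 0 0 -6.2 0;0 0 0 -3 2.6 -6.2 0;0 0 0 -6 5.3 -6.2 0;0 0 0 -9.2 8 -6.2 0;0 0 0 -9.2 8 -6.2 0;0 0 0 -9.2 8 -6.2 0",
)

```text
time_s: 11.1
ee_pos: [599.4, 42.4, 111.4]
eef_rot: [0.0, 0.999, 0.037, -0.001]
wrist_force: [0.5, 0.7, 0.4]
finger_gap: -0.4
grasp_force: 0.0
```

```bash
python3 w.py
python3 - <<'E'
from h import *
p=bot.state()['ee_pos']; print(proj("side",[p+[0,0,39]]))
b=get_image("side")[130:230,280:380,::-1]; b=cv2.resize(cv2.convertScaleAbs(b,alpha=1.7),(600,600),interpolation=cv2.INTER_CUBIC)
cv2.imwrite("pics/e1.png",b)
E
```

```text
11.1 [599.39448699  42.39446693 111.39141415] [0.48 0.66 0.37] press frame -44.388869666551464 -0.7816855214306555
[[312.54367406 166.10747377]]
```

View pics/e1.png

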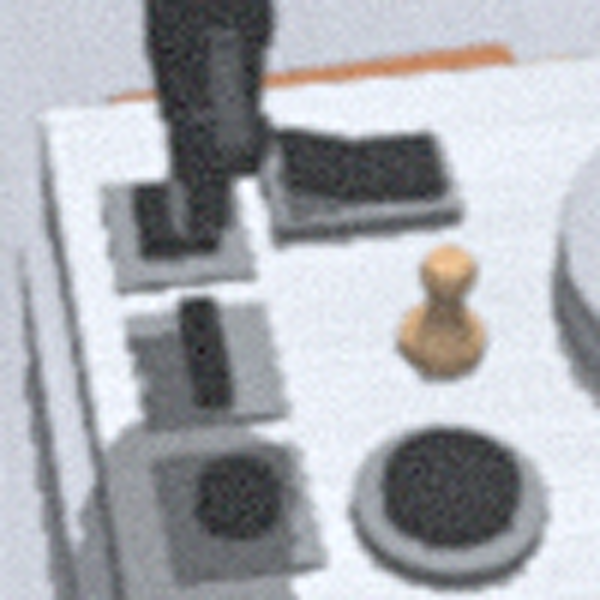

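The rocker's rear half now lies level, with its front end up, so it is on. The tip at (313,171) lines up with the bar key at (314,188) once lowered. Pressing the bar key.

>>> move_arm(
  commands="0 0 0 0.2 0 2.5 0;0 0 0 0.2 0 4.3 0;0 0 0 0.2 0 5.2 0;0 0 0 0.2 0 5.7 0;0 0 0 0.2 0 6 0;0 0 0 0.2 0 6.3 0;0 0 0 0.2 0 6.5 0;0 0 0 0.2 0 6.6 0",
)

```text
time_s: 11.95
ee_pos: [603.4, 44.0, 46.2]
eef_rot: [-0.0, 0.999, 0.038, 0.001]
wrist_force: [-0.7, 0.9, 1.7]
finger_gap: 0.1
grasp_force: 0.9
```

>>> move_arm(
  commands="0 0 0 0 0 0.2 0;0 0 0 0 0 0.3 0;0 0 0 0 0 0.3 0",
)

```text
time_s: 12.25
ee_pos: [603.5, 43.8, 44.1]
eef_rot: [-0.0, 0.999, 0.037, 0.001]
wrist_force: [-1.6, 1.3, 10.7]
finger_gap: 0.1
grasp_force: 5.2
```

>>> move_arm(
  commands="0 0 0 0 0 0.2 0;0 0 0 0 0 0.4 0;0 0 0 0 0 0.4 0",
)

```text
time_s: 12.55
ee_pos: [603.6, 43.8, 43.5]
eef_rot: [-0.0, 0.999, 0.037, 0.001]
wrist_force: [-9.0, 1.0, 37.0]
finger_gap: 0.0
grasp_force: 18.1
```

The bar key bottomed at a reported z of 43.5 (tip ≈ 83) with 37 N. Lifting and moving to the start button.

>>> move_arm(
  commands="0 0 0 0 0 -4 0;0 0 0 0 0 -7 0;0 0 0 2.4 2.7 -7 0;0 0 0 4.8 5.4 -7 0;0 0 0 7 8 -7 0;0 0 0 7 8 -7 0;0 0 0 7 8 -7 0",
)

```text
time_s: 13.25
ee_pos: [678.3, -32.5, 108.2]
eef_rot: [0.0, 0.999, 0.036, -0.0]
wrist_force: [-1.3, 0.9, 0.6]
finger_gap: 0.3
grasp_force: 0.0
```

```bash
python3 w.py
python3 - <<'E'
from h import *
# top-face rows of the bar vs round/square keys: compare before/after in side view
o=cv2.imread("pics/side0.png")[175:203,305:326]; n=np.mean([get_image("side")[:,:,::-1] for _ in range(3)],0)[175:203,305:326]
for k in(o,n):
    g=k.mean(2); ys,xs=np.where(g<60); print("bar dark blob",len(ys),xs.mean()+305,ys.mean()+175,ys.min()+175,ys.max()+175)
E
```

```text
13.25 [678.34793011 -32.45784836 108.20814844] [-1.26  0.89  0.64] press frame 28.733958896232785 -81.33953571816939
bar dark blob 122 313.7295081967213 188.70491803278688 177 197
bar dark blob 91 313.7802197802198 189.74725274725276 182 197
```

The bar blob shrank and dropped, so the key is down. Pressing start.

>>> move_arm(
  commands="0 0 0 0.1 0 2.5 0;0 0 0 0.1 0 4 0;0 0 0 0.1 0 4.7 0;0 0 0 0.1 0 5 0;0 0 0 0.1 0 5.3 0;0 0 0 0.1 0 5.6 0;0 0 0 0.1 0 5.8 0;0 0 0 0.1 0 5.9 0",
)

```text
time_s: 14.2
ee_pos: [679.7, -30.5, 52.1]
eef_rot: [-0.0, 0.999, 0.037, 0.0]
wrist_force: [-6.7, 1.0, 19.1]
finger_gap: -0.3
grasp_force: 9.9
```

>>> move_arm(
  commands="0 0 0 0 0 0.2 0;0 0 0 0 0 0.3 0;0 0 0 0 0 0.3 0",
)

```text
time_s: 14.5
ee_pos: [679.9, -30.5, 51.9]
eef_rot: [-0.0, 0.999, 0.037, 0.001]
wrist_force: [-11.0, 1.0, 29.8]
finger_gap: 0.2
grasp_force: 15.2
```

Start bottomed out (tip ≈ 91, 30 N). Lifting well clear and retreating toward the robot side for a final check.

>>> move_arm(
  commands="0 0 0 0 0 -4 0;0 0 0 0 0 -9 0;0 0 0 0 0 -14 0;0 0 0 -5 0 -16 0;0 0 0 -10 0 -16 0;0 0 0 -15 0 -16 0;0 0 0 -20 0 -16 0;0 0 0 -25 0 -16 0;0 0 0 -25 0 -16 0;0 0 0 -25 0 -16 0;0 0 0 -25 0 -16 0",
)

```text
time_s: 15.6
ee_pos: [432.9, -49.6, 207.3]
eef_rot: [0.0, 0.999, 0.037, 0.002]
wrist_force: [0.6, -0.0, -0.1]
finger_gap: 0.1
grasp_force: 0.0
```

```bash
python3 w.py
python3 - <<'E'
from h import *
a=get_image("top")[130:250,200:400,::-1]; b=cv2.convertScaleAbs(get_image("side")[120:270,250:450,::-1],alpha=1.6)
a0=cv2.imread("pics/top0.png")[130:250,200:400]; b0=cv2.convertScaleAbs(cv2.imread("pics/side0.png")[120:270,250:450],alpha=1.6)
f=lambda x,h:cv2.resize(x,(400,h),interpolation=cv2.INTER_CUBIC)
cv2.imwrite("pics/f.png",np.vstack([np.hstack([f(a0,240),f(a,240)]),np.hstack([f(b0,300),f(b,300)])]))
E
```

```text
15.6 [432.87315502 -49.58360166 207.34870329] [ 0.59 -0.02 -0.06] press frame -217.33396963480152 -80.02379236889661
```

View pics/f.png

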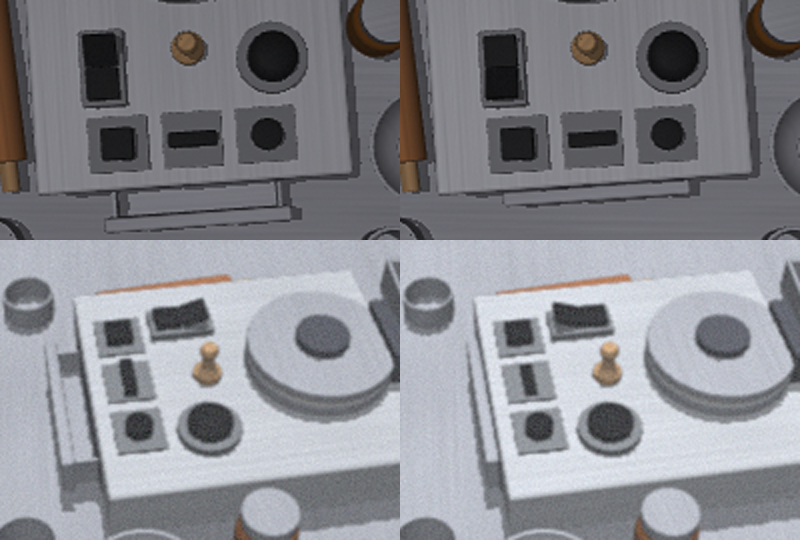

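The before and after views show what was asked. The drawer is home, the rocker is flipped on, the bar key is down, and the start button is back up. The round and square keys are still up and the loose things in view haven't moved. Handing in.

```bash
python3 -c "
from workcell import workorder
print(workorder.close_job())"
```

```text
the job is handed in; nothing more can be done
None
```

I pushed the drawer home, switched the rocker on, pressed the bar key down, then pressed and released the start button, in that order; the last pictures show no loose item in view moved, and I handed the job in at about 16 s of the 48 s allowed.

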